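# Refit a console trackball: seat its roller, free its ball from the track

### The job

The trackball on the bench is being put back together. First lay the loose roller shaft level in the two V-notches of the open trackball frame, its thick roller between the two uprights, and let go; then push the big ball along the curved keeper track into the gap at its end, lift it out there and set it down gently in the frame so that it rests on the roller and the two studs. Never let the ball touch the bench, and leave everything else where it stands.

Things in the scene. Friction and masses are not known exactly. Their poses are not given: they have to be found in the camera images.
- ball: The big ball: plain mid-grey plastic, polished and rather slippery, diameter 50 mm, about 110 g. Origin at its centre (its axes turn as it rolls). It starts in the straight leg of the track and its top shows 6 mm above the slot.
- track: Fixed aluminium keeper track, a J from above, 60 mm wide, 52 mm high. Origin on the bench at the bend's centre of curvature, z up. Ball's centre line: straight leg along y = -95 mm from x = -87 mm to 0, then a half circle of radius 95 mm about the origin, anticlockwise from angle -90 to +90 deg (from the track's x axis). Floor 8 mm above the bench, so the ball's centre is 33 mm up.
- leg_start (a point): Outer end of the track's straight leg, on the centre line at ball-centre height (33 mm up); axes as the track's, the leg runs to +x from here. The end is closed only by a low curb just outside it, 4 mm thick, its top 16 mm above the bench, so a finger can come in behind the ball over it.
- gap_edge (a point): Where the walls end and the exit gap begins: angle +50 deg on the centre line, 33 mm up. Up to here walls stand 27 mm either side of the centre line, 3 mm thick, with inward lips 49 to 52 mm above the bench that leave a slot 41 mm wide: the ball cannot come out, fingers can reach down behind it. Beyond, only curbs 16 mm either side, tops 12 mm above the bench, keep the ball in line.
- exit (a point): Where the ball's centre lies when home in the exit gap: angle +74.3 deg on the centre line, 33 mm up, axes as the track's. The stop plate (34 mm high, 4 mm thick) closes the track 26 mm of arc further, at +90 deg. A round sill 2 mm high crosses the floor 12.5 mm before this point; pushed over it, the ball stays between sill and plate (2 mm of play).
- roller: Loose steel roller shaft, 130 mm long, about 120 g: journals of diameter 10 mm at both ends and a thicker roller of diameter 16 mm over the middle 56 mm. Origin at its centre, x along the shaft (either way round is the same). It lies on the bench, axis 8 mm up, on the near or the far side of the frame.
- frame: Fixed open trackball frame: dark steel base 100 x 110 mm, 6 mm thick, origin on the bench under its centre, z up. Two black uprights, 8 mm thick, centred at y = -40 and +40 mm, tops 37 mm above the bench, each with a 90 deg V-notch, 28 mm wide at the top, at x = -18 mm. Two steel studs of diameter 10 mm with round tops at x = 18 mm, y = -20 and +20 mm, tops 49.4 mm above the bench.
- saddle (a point): Where the roller's centre lies when seated: midway between the notches, x = -18 mm in the frame, 30 mm above the bench; the shaft then lies along the frame's y. The thick roller has 8 mm of play either way between the uprights. Axes as the frame's.
- nest (a point): Where the ball's centre lies when it rests on the roller and both studs: above the frame's origin, 57.7 mm above the bench. Axes as the frame's.
- tin: Bystander: small steel tin, diameter 36 mm, 40 mm high, inside the bend of the track. Origin under its centre.
- driver: Bystander: screwdriver 150 mm long lying on the bench on the other side of the frame from the roller shaft. Origin near its middle, x along it.
- dish: Bystander: small open steel dish, diameter 68 mm, 20 mm high, holding a smaller loose 32 mm grey ball that is not wanted. Origin under its centre.
- spool: Bystander: solder spool standing on end, diameter 54 mm, 42 mm high. Origin under its centre.
- meter: Bystander: black hand-held meter lying flat, 150 x 76 x 42 mm. Origin under its centre, x along it.

How it is judged (in metres and radians):
On the way, in this order (a step that is already met when the one before it is completed fails the run):
1. the roller shaft lies level in both V-notches, its thick part between the uprights, and is let go (x of roller in the frame of saddle between -0.003 and 0.003 m and z of roller in the frame of saddle between -0.003 and 0.003 m and y of roller in the frame of saddle between -0.01 and 0.01 m and angle between the x axis of roller and the y axis of frame, either way round below 0.05 rad and contact force between the fingers and roller below 0.1 N), for 0.2 s.
2. the ball has been pushed along the track into the exit gap (distance between ball and exit below 0.006 m), for 0.2 s.
At the end, for the whole second after the job is handed in: The roller shaft lies in both V-notches (centre within 3 mm of its seat across and in height, 10 mm along, within 0.05 rad of the frame's y axis) and the ball rests on the roller and studs (centre within 4 mm of the nest), both released and at rest (all of step 1 and contact force between the fingers and ball below 0.1 N and distance between ball and nest below 0.004 m and linear speed of each of ball, roller below 0.02 m/s); the robot touches nothing.
It fails at once if the ball falls to the bench (height (world z) of ball below 0.0285 m).
It fails at once if the ball is dropped into the frame (falls free there faster than 0.4 m/s, about 8 mm) (horizontal distance between ball and nest below 0.03 m and contact force between the fingers and ball below 0.05 N and linear speed of ball above 0.4 m/s).
It fails at once if a bystander is moved more than 20 mm (distance of any of tin, driver, dish, spool, meter from where it was at the start of the episode above 0.02 m).
It also fails if it takes over 72 s, if anything falls off the work surface, if the arm or the gripper's body presses on something with over 40 N, if the wrist force passes 120 N, or if a joint passes its speed limit or range.

### The arm

A 6-joint arm with a two-finger parallel gripper is mounted at the origin on the work surface. World frame = base frame: x ahead of the robot, y to its left, z up, the work surface at z = 0. Lengths are in mm, angles in rad, forces in N, time in s.
With the tool pointing down it reaches from about 350 to 775 mm from the base axis. Payload 7.3 kg.
Tool frame: the origin (TCP) lies midway between the tips of the shut fingers; the grasp point (between the pads) lies 19 mm behind it; z points along the fingers, y is the line along which they close (so a half turn about z gives the same grasp; the last joint's range is limited). The gripper opens to 92 mm and grips with 3 to 60 N. Pads are 19 mm wide; open, the fingers measure 130 mm over their backs; the gripper's body (75 mm by 190 mm) begins 47 mm behind the grasp point.
Start: joints at [-1.387, 0.342, 1.524, -0, 1.275, -0.146], TCP at [170.046, -496.718, 226.741] pointing down, gripper open.
Joint ranges: [-2.53, 2.53], [-0.77, 2.02], [0.04, 2.7], [-1, 4.14], [0.28, 2.66], [-3.11, 3.11]. Speed limits (rad/s): [2.57, 2.57, 3.14, 3.14, 3.14, 3.14].

### API

Orientations are given as [roll, pitch, yaw] about the fixed x, y, z axes, in that order (R = Rz(yaw) Ry(pitch) Rx(roll)).
In Python, from cell import state, camera, camera_model, hand_in gives the robot as it stands.
- The arm moves only by the tool jog_arm, never from a script. Its argument "motion" is a list of rows, each a list of 3 entries, a list of its own where there are three numbers: the finger opening in mm, from 0 to 91.8, then the shift along the tool's x, y, z in units of 0.2 m (1.0 is 0.2 m), then the turn about the tool's z in units of pi/2 rad (1.0 is pi/2 rad). In form: [[grip, [tx, ty, tz], turn], ...]. A call has 1 to 12 rows; each row is the pose to reach, as a shift and turn from the pose commanded when the call began, along the tool's axes at that moment; what a row does not reach only later rows make up. A row lasts 1/10 s, in which the tool goes at most 50 mm and 8.59 degrees, less where a joint would pass 70% of its speed; a pose out of reach is approached as far as the arm can. A call with a number of a shift or a turn outside -1 to 1 is refused whole. A call with a gripper value outside its range is refused whole. The fingers move at their own pace and stop on an object; "squeeze" is the grip in N (left out, the last holds). Time passes only in rows, so rows that repeat a pose let the fingers close. It gives the time, the measured TCP pose, the force, the opening and the grip force at its end, in the units of the state.
- state(): the state, without advancing time (a new reading comes with each control period).
- camera(name): name is "scene" or "side" or "wrist"; returns the picture (400x640x3 uint8, red, green, blue); there is no depth.
- camera_model(name): a dict with "camera_matrix" (3x3 intrinsics, pixels), "world_to_cam" (4x4, takes a point from world to camera coordinates); the wrist camera has in their place "tool_from_camera" (4x4, takes a point from camera to tool coordinates, whose origin is the TCP and whose axes are the flange's). Camera axes: x right, y down, z forward; pixel columns grow to the right and rows downward; lengths in mm; the calibration is good to about 2 mm. A picture is of the moment at which its call begins: read the wrist's pose just before it. camera_model takes no time and is no camera call.
- hand_in(): hands the job in; it is judged then, once.
The state is a dict: "t": time; "joint_positions": joint angles; "joint_vel": joint speeds; "effort": joint torques, N m; "tool_pos": TCP position; "tcp_rot": TCP orientation; "wrist_force": force on the tool from outside, world axes, zero at the start; "ft_torque": the same for the moment, N m; "opening": finger opening in mm; "finger_force": force on a finger pad.
Only numpy, scipy, OpenCV 4.12 (cv2) and the standard library are available. Lean on these libraries where they do the work, as an engineer would, in place of code of your own. Each camera call takes 0.05 s, during which the arm holds its last target. There are 200 camera calls.

## Working session

There is one attempt and no reset: what is moved stays moved. The work goes in short steps, Python scripts to look and compute and a tool call to move; the robot and the scene stay as the last step left them, time stands still between calls to the robot, and variables do not carry over. Pictures are saved under pics/ and viewed, at most 10 in all, crops included, and the job is handed in when it is done.

Besides the shell and the picture viewer there is one more tool, called after "Call:" as name([rows], argument=value, ...), one row to a line, values as JSON. jog_arm: Moves the arm, as the interface text tells. Shifts and turns lie within -1 to 1; 1 stands for 0.2 m of shift or pi/2 rad of turn. Its arguments: {"type":"object","properties":{"motion":{"type":"array","items":{"type":"array"}},"squeeze":{"type":"number"}},"required":["motion"]}

```bash
mkdir -p pics; ls; python3 - <<'E'
from cell import *
import cv2, numpy as np
s=state(); print({k:np.round(v,3).tolist() for k,v in s.items()})
for n in ["scene","side"]:
    im=camera(n); cv2.imwrite(f"pics/{n}0.png",im[:,:,::-1])
    m=camera_model(n); print(n,np.round(m["camera_matrix"],1).tolist(),np.round(m["world_to_cam"],3).tolist())
print(camera_model("wrist"))
E
```

```text
pics
{'t': 0.0, 'joint_positions': [-1.387, 0.343, 1.525, 0.0, 1.275, -0.146], 'joint_vel': [-0.001, 0.0, 0.0, 0.001, 0.0, 0.001], 'effort': [0.001, -43.124, -24.422, 0.072, 0.056, -0.0], 'tool_pos': [169.97, -496.276, 226.019], 'tcp_rot': [-3.14, -0.0, 0.33], 'wrist_force': [-0.427, 0.678, 0.297], 'ft_torque': [0.014, 0.023, -0.026], 'finger_force': 0.0, 'opening': 91.405}
scene [[445.2, 0.0, 320.8], [0.0, 445.2, 204.9], [0.0, 0.0, 1.0]] [[0.595, 0.803, -0.004, -333.765], [0.448, -0.336, -0.829, -201.981], [-0.667, 0.492, -0.56, 1515.554], [0.0, 0.0, 0.0, 1.0]]
side [[500.3, 0.0, 310.9], [0.0, 500.3, 197.0], [0.0, 0.0, 1.0]] [[-0.717, -0.697, 0.003, 402.915], [-0.397, 0.406, -0.823, 307.703], [0.573, -0.592, -0.568, 927.254], [0.0, 0.0, 0.0, 1.0]]
{'camera_matrix': array([[347.87569832,   0.        , 317.07423222],
       [  0.        , 347.87569832, 202.56540223],
       [  0.        ,   0.        ,   1.        ]]), 'tool_from_camera': array([[ 9.86554928e-05, -9.55344745e-01, -2.95493501e-01,
         8.01010377e+01],
       [ 9.99999961e-01,  1.70923447e-04, -2.18736885e-04,
         1.31137703e+00],
       [ 2.59475902e-04, -2.95493468e-01,  9.55344725e-01,
        -1.57980936e+02],
       [ 0.00000000e+00,  0.00000000e+00,  0.00000000e+00,
         1.00000000e+00]])}
```

View pics/scene0.png

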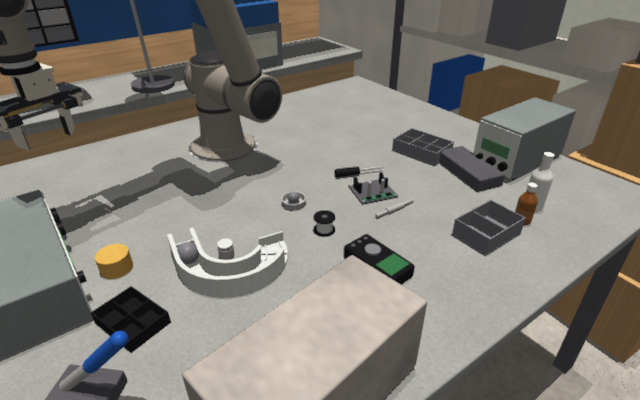

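View pics/side0.png

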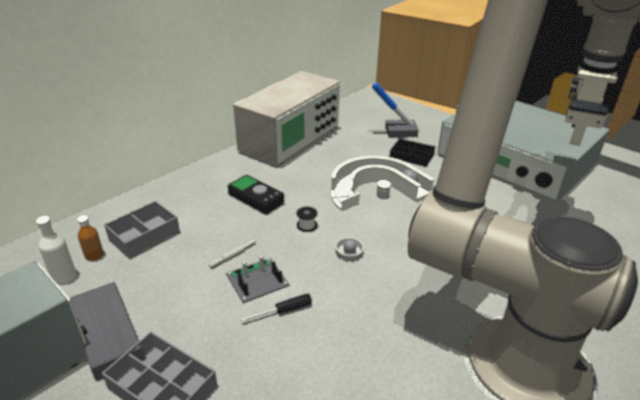

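The scene view shows the ball at about (187,252), the track bend bottom at (235,285), the exit end at (272,240), the frame at (374,190), the roller at (395,208), the driver at (358,172), the dish at (293,200) and the spool at (324,222).

```bash
cat > h.py <<'E'
from cell import *
import cv2, numpy as np
from scipy.spatial.transform import Rotation as R
def ray(name,uv,z,pose=None):
    m=camera_model(name); K=m["camera_matrix"]
    d=np.linalg.inv(K)@np.array([uv[0],uv[1],1.])
    if name=="wrist":
        T=np.array(m["tool_from_camera"]); p,r=pose
        Rt=R.from_euler("xyz",r).as_matrix()
        o=Rt@T[:3,3]+p; d=Rt@T[:3,:3]@d
    else:
        W=np.array(m["world_to_cam"]); o=-W[:3,:3].T@W[:3,3]; d=W[:3,:3].T@d
    return o+d*(z-o[2])/d[2]
def proj(name,P,pose=None):
    m=camera_model(name); K=m["camera_matrix"]; P=np.atleast_2d(P).astype(float)
    if name=="wrist":
        T=np.array(m["tool_from_camera"]); p,r=pose
        Rt=R.from_euler("xyz",r).as_matrix()
        c=((P-p)@Rt-T[:3,3])@T[:3,:3]
    else:
        W=np.array(m["world_to_cam"]); c=P@W[:3,:3].T+W[:3,3]
    q=c@K.T; return q[:,:2]/q[:,2:]
def pose():
    s=state(); return np.array(s["tool_pos"]),np.array(s["tcp_rot"])
E
python3 - <<'E'
from h import *
for n,uv,z in [("ball",(187,252),33),("bendbot",(235,285),30),("exitend",(272,240),30),("frame",(374,190),6),("rollL",(377,215),8),("rollR",(412,202),8),("drv",(358,172),8),("dish",(293,200),10),("spool",(324,222),20),("meter",(378,258),30),("tin",(225,245),30),("orange",(114,260),20)]:
    print(n,ray("scene",uv,z).round())
for n,uv,z in [("frame",(258,280),6),("rollL",(211,266),8),("rollR",(255,243),8),("dish",(349,248),10),("tin",(384,189),20),("spool",(307,219),20)]:
    print(n,ray("side",uv,z).round())
E
```

```text
ball [ 501. -330.   33.]
bendbot [ 657. -291.   30.]
exitend [ 575. -153.   30.]
frame [527. 213.   6.]
rollL [625. 134.   8.]
rollR [637. 252.   8.]
drv [424. 241.   8.]
dish [437.  -3.  10.]
spool [580.  -5.  20.]
meter [771.   2.  30.]
tin [ 526. -249.   30.]
orange [ 413. -468.   20.]
frame [519. 210.   6.]
rollL [628. 256.   8.]
rollR [618. 134.   8.]
dish [444.  -7.  10.]
tin [ 529. -254.   20.]
spool [585. -10.  20.]
```

Call:
jog_arm([
  [91.8, [0.25, -0.06, 0], 0],
  [91.8, [0.5, -0.12, 0], 0],
  [91.8, [0.75, -0.18, 0], 0],
  [91.8, [0.84, -0.19, 0], 0],
])

```text
t: 0.5
tool_pos: [319.2, -403.7, 226.5]
tcp_rot: [-3.14, -0.001, 0.332]
wrist_force: [-0.6, -1.0, 0.3]
opening: 91.7
finger_force: 0.0
```

Call:
jog_arm([
  [91.8, [0.25, -0.06, 0], 0],
  [91.8, [0.5, -0.12, 0], 0],
  [91.8, [0.75, -0.18, 0], 0],
  [91.8, [0.84, -0.19, 0], 0],
])

```text
t: 0.9
tool_pos: [466.0, -313.1, 226.3]
tcp_rot: [-3.141, -0.001, 0.333]
wrist_force: [0.3, -1.0, 0.1]
opening: 92.2
finger_force: 0.0
```

Call:
jog_arm([
  [91.8, [0.25, -0.06, 0], 0.07],
  [91.8, [0.5, -0.12, 0], 0.14],
  [91.8, [0.75, -0.18, 0], 0.21],
  [91.8, [0.84, -0.19, 0], 0.21],
  [91.8, [0.84, -0.19, 0], 0.21],
])

```text
t: 1.4
tool_pos: [612.0, -223.1, 225.3]
tcp_rot: [-3.141, 0.001, 0.004]
wrist_force: [-0.8, -0.4, -0.1]
opening: 91.9
finger_force: 0.0
```

```bash
python3 - <<'E'
from h import *
p=pose(); im=camera("wrist"); np.save("pose1.npy",np.array(p)); cv2.imwrite("pics/w1.png",cv2.resize(im[:,:,::-1],(800,500),interpolation=cv2.INTER_CUBIC)); cv2.imwrite("w1raw.png",im[:,:,::-1]); print(p,state()["t"])
E
```

```text
(array([ 612.0236055 , -223.10573953,  225.28128636]), array([-3.14050058e+00,  7.81547932e-04,  3.90729426e-03])) 1.45
```

View pics/w1.png

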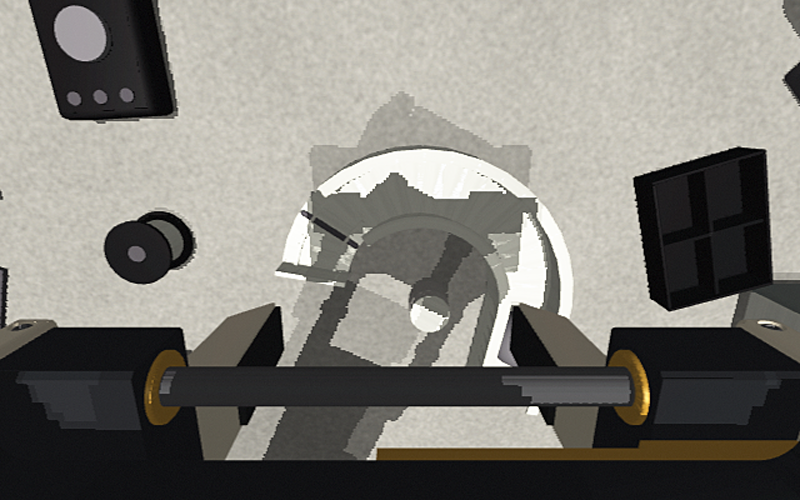

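The wrist view shows the bend with the stop plate along (277–352,273), the dark wall-end line (302,212)–(357,247) and the tin at (430,300). The leg is hidden by the gripper, so I'll look again later. Frame first.

Call:
jog_arm([
  [91.8, [-0.04, -0.24, 0], 0],
  [91.8, [-0.08, -0.48, 0], 0],
  [91.8, [-0.12, -0.72, 0], 0],
])

```text
t: 1.75
tool_pos: [584.4, -81.6, 226.4]
tcp_rot: [3.142, 0.001, -0.003]
wrist_force: [-0.2, 0.8, 0.2]
opening: 91.7
finger_force: 0.0
```

Call:
jog_arm([
  [91.8, [-0.04, -0.24, 0], 0],
  [91.8, [-0.08, -0.48, 0], 0],
  [91.8, [-0.12, -0.72, 0], 0],
])

```text
t: 2.05
tool_pos: [560.6, 62.7, 226.8]
tcp_rot: [3.141, 0.0, -0.002]
wrist_force: [0.7, 0.2, -0.3]
opening: 91.7
finger_force: 0.0
```

Call:
jog_arm([
  [91.8, [-0.04, -0.24, 0], 0],
  [91.8, [-0.08, -0.48, 0], 0],
  [91.8, [-0.12, -0.72, 0], 0],
  [91.8, [-0.12, -0.72, 0], 0],
  [91.8, [-0.12, -0.72, 0], 0],
])

```text
t: 2.55
tool_pos: [537.4, 206.0, 226.6]
tcp_rot: [3.141, 0.0, 0.001]
wrist_force: [0.4, -1.1, 0.2]
opening: 91.9
finger_force: 0.0
```

```bash
python3 - <<'E'
from h import *
p=pose(); im=camera("wrist"); np.save("pose2.npy",np.array(p)); cv2.imwrite("w2raw.png",im[:,:,::-1]); cv2.imwrite("pics/w2.png",cv2.resize(im[:250,150:480,::-1],None,fx=2.4,fy=2.4,interpolation=cv2.INTER_CUBIC)); print(p,state()["t"])
E
```

```text
(array([537.39536654, 205.95378802, 226.62199284]), array([3.14060647e+00, 3.53276575e-04, 1.34863643e-03])) 2.6
```

View pics/w2.png

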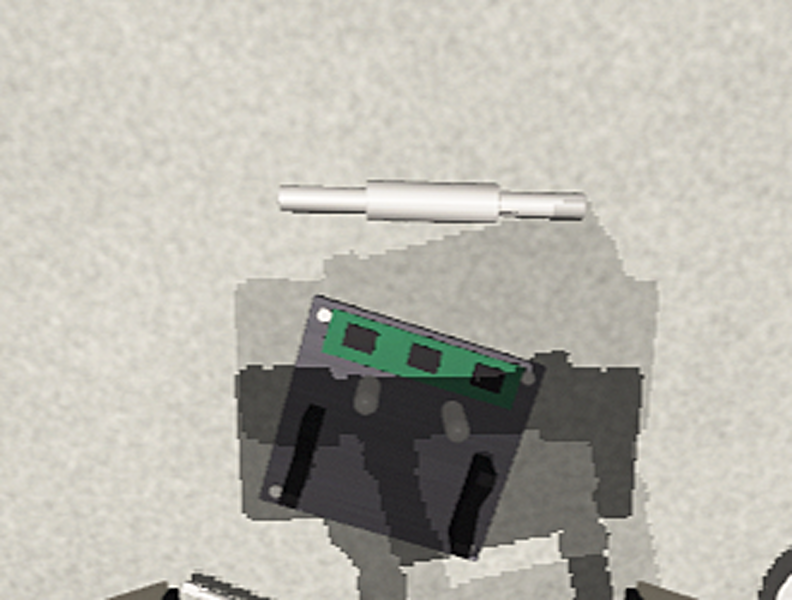

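Crop view: roller ends at (278,198) and (586,207), thick part centred at (433,201). Base corners at (317,295), (546,365), (475,560) and (262,500), studs near (367,395) and (455,420), and the notched uprights on the robot side.

```bash
python3 - <<'E'
from h import *
p=np.load("pose2.npy")
f=lambda x,y,z: ray("wrist",(150+x/2.4,y/2.4),z,p)
a,b,c=f(278,198,8),f(586,207,8),f(433,201,8)
print("roller",a.round(1),b.round(1),c.round(1),np.linalg.norm(a-b),"yaw",np.arctan2(*(a-b)[[1,0]]))
C=np.array([f(*q,6) for q in [(317,295),(546,365),(475,560),(262,500)]])
print(C.round(1),C.mean(0)); 
e=C[0]-C[1]; g=C[0]-C[3]; e2=C[3]-C[2]; g2=C[1]-C[2]
print([np.linalg.norm(x) for x in (e,g,e2,g2)],[np.arctan2(x[1],x[0]) for x in (e,e2,g,g2)])
# refine: fit base quad to gradients via segmentation: dark mask
ctr=C.mean(0)[:2]; 
from scipy.optimize import least_squares
loc=np.array([[50,55],[50,-55],[-50,-55],[-50,55]])
def res(q):
    x,y,t=q; Rm=np.array([[np.cos(t),-np.sin(t)],[np.sin(t),np.cos(t)]]); return (loc@Rm.T+[x,y]-C[:,:2]).ravel()
r=least_squares(res,[*ctr,-.3]); print(r.x,r.fun.round(1))
x,y,t=r.x; Rm=np.array([[np.cos(t),-np.sin(t)],[np.sin(t),np.cos(t)]])
W=lambda P:np.hstack([np.array(P)[:,:2]@Rm.T+[x,y],np.array(P)[:,2:]])
im=cv2.imread("w2raw.png"); big=cv2.resize(im[100:250,230:400],None,fx=4,fy=4,interpolation=cv2.INTER_CUBIC)
def draw(P,col,name="wrist"):
    q=((proj("wrist",W(P),p)-[230,100]+.5)*4).astype(int)
    cv2.polylines(big,[q.reshape(-1,1,2)],False,col,1)
draw([[50,55,6],[50,-55,6],[-50,-55,6],[-50,55,6],[50,55,6]],(0,0,255))
for s in (-1,1):
    draw([[-4,40*s,37],[-18,40*s,23],[-32,40*s,37]],(0,255,255))
    draw([[18,20*s,6],[18,20*s,49.4]],(255,255,0))
cv2.imwrite("pics/w2b.png",big)
E
```

```text
roller [629.9 257.2   8. ] [626.5 125.5   8. ] [628.8 191.    8. ] 131.68009591238678 yaw 1.5445976711907958
[[589.4 241.9   6. ]
 [558.4 138.7   6. ]
 [463.  168.3   6. ]
 [493.7 270.8   6. ]] [526.12267498 204.93453588   6.        ]
[np.float64(107.69412602964982), np.float64(99.9339514677944), np.float64(106.97706835190466), np.float64(99.88757930174982)] [np.float64(1.2793563123370075), np.float64(1.2798301130452832), np.float64(-0.2938648232776446), np.float64(-0.3010448615536397)]
[ 5.26122675e+02  2.04934536e+02 -2.94068635e-01] [ 0.6  1.2 -0.4 -0.9 -0.7 -1.5  0.5  1.2]
```

View pics/w2b.png

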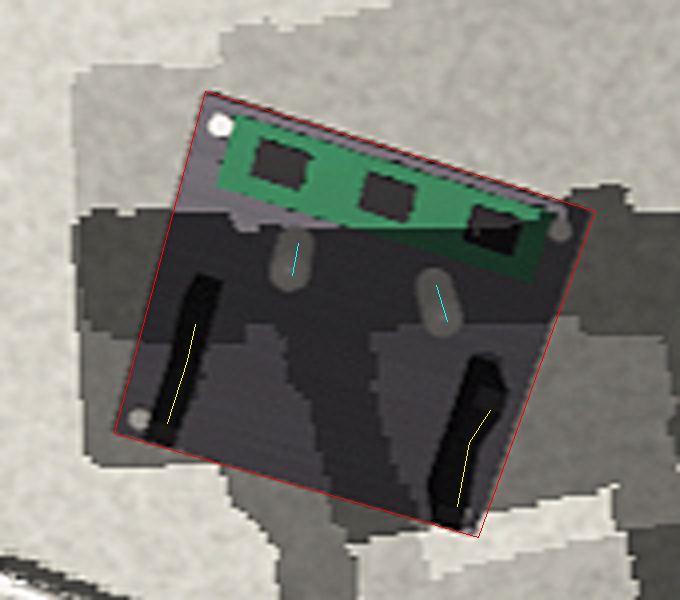

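The overlay fits the base, notches and studs, so the frame is at (526,205), yaw -0.294. Roller is at (628.5,191), yaw 1.545, and I'm going above it now.

Call:
jog_arm([
  [40, [0.1, 0.02, 0.1], -0.095],
  [40, [0.2, 0.04, 0.2], -0.19],
  [40, [0.3, 0.06, 0.3], -0.285],
  [40, [0.4, 0.075, 0.4], -0.38],
  [40, [0.455, 0.075, 0.5], -0.475],
  [40, [0.455, 0.075, 0.63], -0.57],
  [40, [0.455, 0.075, 0.63], -0.665],
  [40, [0.455, 0.075, 0.63], -0.76],
  [40, [0.455, 0.075, 0.63], -0.855],
  [40, [0.455, 0.075, 0.63], -0.95],
  [40, [0.455, 0.075, 0.63], -0.983],
  [40, [0.455, 0.075, 0.63], -0.983],
])

```text
t: 3.8
tool_pos: [629.4, 188.5, 100.6]
tcp_rot: [-3.141, 0.001, 1.541]
wrist_force: [0.1, -0.0, 0.9]
opening: 39.7
finger_force: 0.0
```

```bash
python3 - <<'E'
from h import *
p=pose(); im=camera("wrist"); print(p,state()["t"])
big=cv2.resize(im[:,:,::-1],(800,500),interpolation=cv2.INTER_CUBIC)
# expected roller outline at z=8
d=np.array([np.cos(1.545),np.sin(1.545),0]); n=np.array([-d[1],d[0],0]); c=np.array([628.5,191,8])
for L,r in ((65,5),(28,8)):
    P=np.array([c+d*L*i+n*r*j for i,j in ((1,1),(1,-1),(-1,-1),(-1,1),(1,1))])
    cv2.polylines(big,[((proj("wrist",P,p)+.5)*1.25).astype(int).reshape(-1,1,2)],False,(0,0,255),1)
cv2.imwrite("pics/w3.png",big)
E
```

```text
(array([629.41310716, 188.50289954, 100.64873125]), array([-3.14127277e+00,  6.65080814e-04,  1.54116737e+00])) 3.85
```

View pics/w3.png

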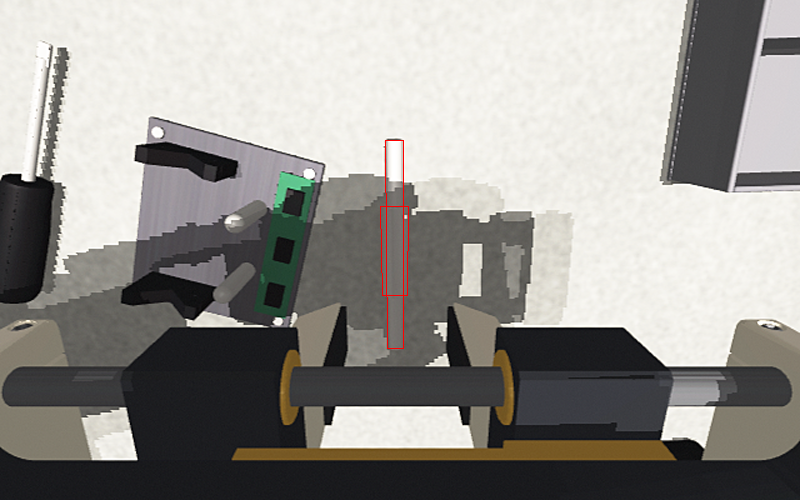

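The projected outline matches the roller, so I descend and grasp.

Call:
jog_arm([
  [40, [0.013, -0.004, 0.2], 0],
  [40, [0.013, -0.004, 0.35], 0],
  [40, [0.013, -0.004, 0.43], 0],
  [40, [0.013, -0.004, 0.47], 0],
  [40, [0.013, -0.004, 0.49], 0],
  [40, [0.013, -0.004, 0.49], 0],
])

```text
t: 4.45
tool_pos: [628.9, 193.8, 3.3]
tcp_rot: [3.14, -0.0, 1.543]
wrist_force: [-0.9, 0.2, 0.7]
opening: 40.0
finger_force: 0.0
```

Call:
jog_arm([
  [10, [0, 0, 0], 0],
  [10, [0, 0, 0], 0],
  [10, [0, 0, 0], 0],
  [10, [0, 0, 0], 0],
  [10, [0, 0, 0], 0],
], squeeze=25)

```text
t: 4.95
tool_pos: [628.5, 194.1, 3.3]
tcp_rot: [3.141, -0.0, 1.544]
wrist_force: [0.1, 0.5, 3.1]
opening: 15.1
finger_force: 25.0
```

Call:
jog_arm([
  [10, [0, 0, -0.1], 0],
  [10, [0, 0, -0.25], 0],
  [10, [0, 0, -0.45], 0],
  [10, [0, -0.1, -0.5], 0.04],
  [10, [0.02, -0.25, -0.5], 0.08],
  [10, [0.05, -0.4, -0.5], 0.12],
  [10, [0.07, -0.53, -0.5], 0.16],
  [10, [0.07, -0.6, -0.5], 0.17],
  [10, [0.07, -0.6, -0.5], 0.17],
  [10, [0.07, -0.6, -0.5], 0.17],
])

```text
t: 5.95
tool_pos: [509.3, 211.3, 102.9]
tcp_rot: [3.141, -0.0, 1.278]
wrist_force: [1.0, 0.6, -1.3]
opening: 15.2
finger_force: 25.0
```

```bash
python3 - <<'E'
from h import *
p=pose(); im=camera("wrist"); print(p,state()["t"],state()["opening"])
big=cv2.resize(im[:,:,::-1],(800,500),interpolation=cv2.INTER_CUBIC)
x,y,t=526.1,204.9,-.294; Rm=np.array([[np.cos(t),-np.sin(t)],[np.sin(t),np.cos(t)]])
W=lambda P:np.hstack([np.array(P)[:,:2]@Rm.T+[x,y],np.array(P)[:,2:]])
def draw(P,col):
    cv2.polylines(big,[((proj("wrist",W(P),p)+.5)*1.25).astype(int).reshape(-1,1,2)],False,col,1)
draw([[50,55,6],[50,-55,6],[-50,-55,6],[-50,55,6],[50,55,6]],(0,0,255))
for s in (-1,1):
  for o in (-4,4):
    draw([[-4,40*s+o,37],[-18,40*s+o,23],[-32,40*s+o,37]],(0,255,255))
  draw([[18,20*s,6],[18,20*s,49.4]],(255,255,0))
tx=R.from_euler("xyz",p[1]).as_matrix()[:,0]
for o in (-2,-3):
  P=np.array([p[0]+[0,0,5]+tx*(o+L) for L in (65,28)])
  for q in (proj("wrist",P,p)+.5)*1.25: cv2.drawMarker(big,tuple(q.astype(int).tolist()),(0,0,255),0,6)
cv2.imwrite("pics/w4.png",big)
E
```

```text
(array([509.34863766, 211.25202591, 102.88693328]), array([ 3.14066623e+00, -3.40861423e-04,  1.27767547e+00])) 6.0 15.613414914870697
```

View pics/w4.png

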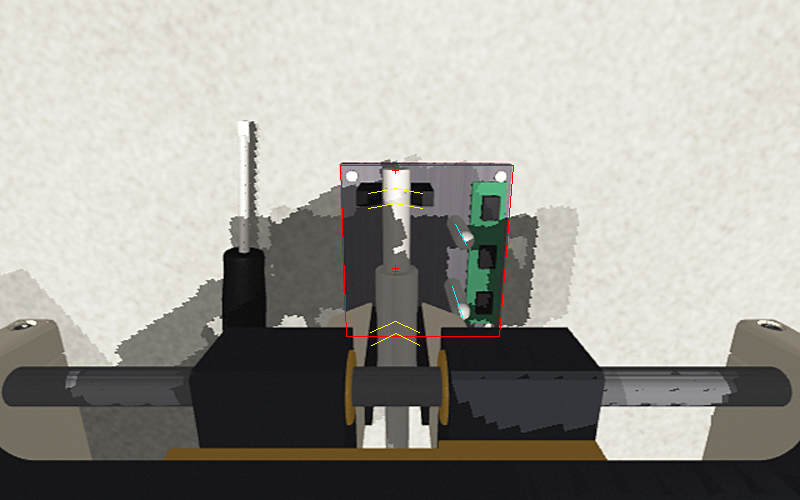

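Frame outline and notch line match, and the roller axis (u≈396) lies over the notch centres. Lowering.

Call:
jog_arm([
  [10, [0, 0, 0.15], 0],
  [10, [0, 0, 0.25], 0],
  [10, [0, 0, 0.32], 0],
  [10, [0, 0, 0.36], 0],
  [10, [0, 0, 0.375], 0],
  [10, [0, 0, 0.385], 0],
  [10, [0, 0, 0.385], 0],
  [10, [0, 0, 0.385], 0],
], squeeze=15)

```text
t: 6.8
tool_pos: [509.2, 211.2, 26.3]
tcp_rot: [3.14, -0.001, 1.277]
wrist_force: [0.6, -0.2, -0.3]
opening: 15.3
finger_force: 15.0
```

Call:
jog_arm([
  [10, [0, 0, 0.003], 0],
  [10, [0, 0, 0.006], 0],
  [10, [0, 0, 0.006], 0],
], squeeze=5)

```text
t: 7.1
tool_pos: [509.0, 211.4, 25.2]
tcp_rot: [3.141, -0.001, 1.277]
wrist_force: [-2.3, -0.8, 6.0]
opening: 15.5
finger_force: 5.0
```

Call:
jog_arm([
  [18, [0, 0, 0], 0],
  [22, [0, 0, 0], 0],
  [30, [0, 0, 0], 0],
  [30, [0, 0, 0], 0],
  [30, [0, 0, 0], 0],
])

```text
t: 7.6
tool_pos: [508.7, 211.1, 24.4]
tcp_rot: [3.142, 0.0, 1.277]
wrist_force: [0.2, 0.5, -0.0]
opening: 29.6
finger_force: 0.0
```

Call:
jog_arm([
  [30, [0, 0, -0.1], 0],
  [30, [0, 0, -0.3], 0],
  [30, [0, 0, -0.5], 0],
  [30, [0, 0, -0.75], 0],
  [30, [0, 0, -0.9], 0],
  [30, [0, 0, -0.9], 0],
])

```text
t: 8.2
tool_pos: [511.0, 211.9, 209.5]
tcp_rot: [3.133, -0.005, 1.277]
wrist_force: [0.3, 1.5, 0.4]
opening: 30.0
finger_force: 0.0
```

```bash
python3 - <<'E'
from h import *
p=pose(); im=camera("wrist"); print(p,state()["t"],state()["opening"])
big=cv2.resize(im[:300,160:480,::-1],None,fx=2.5,fy=2,interpolation=cv2.INTER_CUBIC)
x,y,t=526.1,204.9,-.294; Rm=np.array([[np.cos(t),-np.sin(t)],[np.sin(t),np.cos(t)]])
W=lambda P:np.hstack([np.array(P)[:,:2]@Rm.T+[x,y],np.array(P)[:,2:]])
for L,r in ((65,5),(28,8)):
    P=W([[-18+r*i,L*j,30] for i,j in ((1,1),(1,-1),(-1,-1),(-1,1),(1,1))])
    cv2.polylines(big,[((proj("wrist",P,p)+.5-[160,0])*[2.5,2]).astype(int).reshape(-1,1,2)],False,(0,0,255),1)
cv2.imwrite("pics/w5.png",big)
E
```

```text
(array([511.01389446, 211.85417586, 209.54839893]), array([ 3.1332068 , -0.00506199,  1.27706096])) 8.25 30.007298876102528
```

View pics/w5.png

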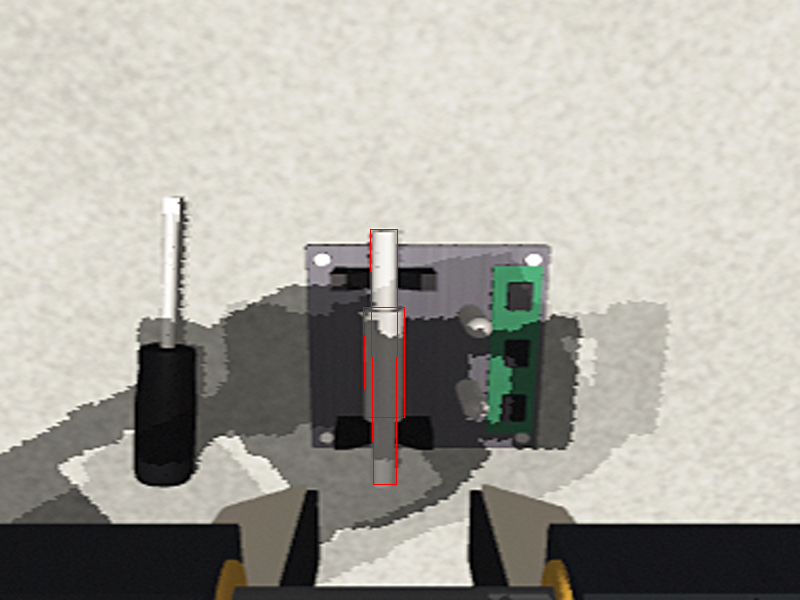

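Shaft is seated; it matches the predicted outline. Next I look at the track from an orientation that suits the push.

Call:
jog_arm([
  [30, [-0.23, 0.09, -0.05], 0],
  [30, [-0.46, 0.18, -0.1], 0],
  [30, [-0.69, 0.27, -0.1], 0],
  [30, [-0.92, 0.36, -0.1], 0],
  [30, [-0.99, 0.375, -0.1], 0],
])

```text
t: 8.75
tool_pos: [522.6, -4.2, 222.7]
tcp_rot: [-3.139, 0.002, 1.273]
wrist_force: [-0.2, 0.5, 0.1]
opening: 30.2
finger_force: 0.0
```

Call:
jog_arm([
  [30, [-0.2, 0.08, 0], 0.09],
  [20, [-0.4, 0.16, 0], 0.18],
  [10, [-0.6, 0.24, 0], 0.27],
  [0, [-0.8, 0.32, 0], 0.36],
  [0, [-0.99, 0.375, 0], 0.45],
  [0, [-0.99, 0.375, 0], 0.54],
  [0, [-0.99, 0.375, 0], 0.63],
  [0, [-0.99, 0.375, 0], 0.72],
  [0, [-0.99, 0.375, 0], 0.81],
  [0, [-0.99, 0.375, 0], 0.9],
  [0, [-0.99, 0.375, 0], 1.0],
  [0, [-0.99, 0.375, 0], 1.0],
])

```text
t: 9.95
tool_pos: [537.2, -210.4, 222.9]
tcp_rot: [-3.141, 0.003, -0.295]
wrist_force: [-0.2, 1.5, 0.1]
opening: 0.7
finger_force: 0.0
```

Call:
jog_arm([
  [0, [0, 0, 0], 0.09],
  [0, [0, 0, 0], 0.18],
  [0, [0, 0, 0], 0.27],
  [0, [0, 0, 0], 0.36],
  [0, [0, 0, 0], 0.45],
  [0, [0, 0, 0], 0.54],
  [0, [0, 0, 0], 0.63],
  [0, [0, 0, 0], 0.72],
  [0, [0, 0, 0], 0.81],
  [0, [0, 0, 0], 0.88],
  [0, [0, 0, 0], 0.88],
])

```text
t: 11.05
tool_pos: [537.3, -210.7, 223.5]
tcp_rot: [3.14, 0.001, -1.673]
wrist_force: [0.2, -0.9, 0.3]
opening: 0.3
finger_force: 0.0
```

```bash
python3 - <<'E'
from h import *
p=pose(); im=camera("wrist"); np.save("pose3.npy",np.array(p)); cv2.imwrite("w3raw.png",im[:,:,::-1]); cv2.imwrite("pics/w6.png",cv2.resize(im[:280,120:560,::-1],None,fx=1.8,fy=1.8,interpolation=cv2.INTER_CUBIC)); print(p,state()["t"],state()["joint_positions"])
E
```

```text
(array([ 537.32352716, -210.7321728 ,  223.53927861]), array([ 3.14000501e+00,  7.59828811e-04, -1.67331330e+00])) 11.1 [-5.06611543e-01  4.41446109e-01  1.37883314e+00  3.27771179e-05
  1.32273390e+00  2.73478986e+00]
```

View pics/w6.png

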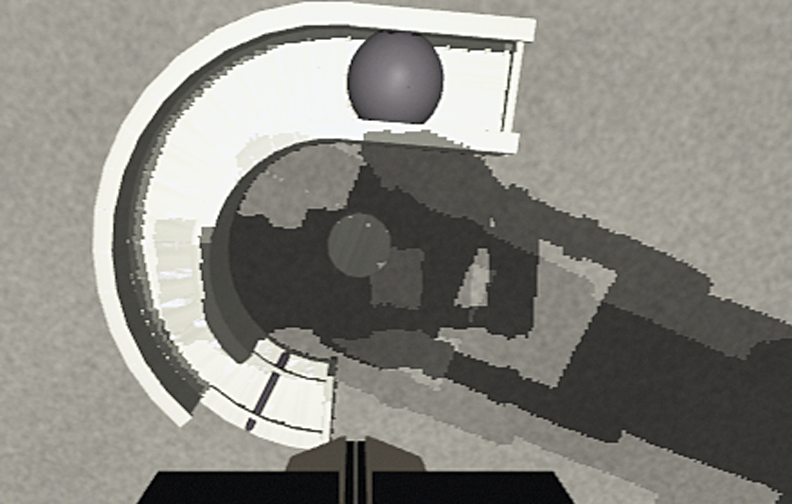

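The view shows the whole track: leg end corners at (535,18) and (517,153), wall ends at (183,427) and (243,363), stop plate at x≈331, sill (285,352)–(250,430), and the ball at (395,78).

```bash
cat > fit.py <<'E'
from h import *
from scipy.optimize import least_squares
p=np.load("pose3.npy")
f=lambda x,y,z: ray("wrist",(120+x/1.8-.25,y/1.8-.25),z,p)[:2]
a50=np.radians(50)
pts=[((535,18),(-87,-125)),((517,153),(-87,-65)),((183,427),(125*np.cos(a50),125*np.sin(a50))),((243,363),(65*np.cos(a50),65*np.sin(a50)))]
circ=[(95,245),(320,2),(130,130),(215,40)]
def res(q):
    x,y,t=q; Rm=np.array([[np.cos(t),-np.sin(t)],[np.sin(t),np.cos(t)]]); r=[]
    for uv,l in pts: r+=list((f(*uv,52)-[x,y])@Rm-l)
    for uv in circ: r.append(np.linalg.norm(f(*uv,52)-[x,y])-125)
    return r
E
python3 - <<'E'
from fit import *
r=least_squares(res,[550,-240,-.1],loss="soft_l1"); print(r.x.round(3),np.round(res(r.x),1)); np.save("track.npy",r.x)
x,y,t=r.x; Rm=np.array([[np.cos(t),-np.sin(t)],[np.sin(t),np.cos(t)]])
w=lambda l:Rm@np.array(l)+[x,y]
pol=lambda rr,d:(rr*np.cos(np.radians(d)),rr*np.sin(np.radians(d)))
print("leg_start",w((-87,-95)),"exit",w(pol(95,74.3)))
b=f(395,76,33); print("ball",b,"local",(b-[x,y])@Rm, "plate local",(f(332,360,34)-[x,y])@Rm,(f(330,443,34)-[x,y])@Rm)
print("sill local r,deg",[(np.hypot(*l),np.degrees(np.arctan2(l[1],l[0]))) for l in [(f(*uv,10)-[x,y])@Rm for uv in((285,352),(250,430))]])
im=cv2.imread("w3raw.png")
E
```

```text
[ 5.45194e+02 -2.42635e+02 -1.73000e-01] [ 0.2 -0.6 -0.2 -0.3  0.1 -1.3  5.4  4.2  0.1  0.9 -3.  -2. ]
leg_start [ 443.1266849  -321.22491725] exit [ 586.2733198  -156.97616592]
ball [ 504.25951873 -335.56775195] local [-24.31019145 -98.59557845] plate local [-1.32783285 54.29538026] [ -3.25148446 106.70148724]
sill local r,deg [(np.float64(64.96885062494351), np.float64(64.18155200859766)), (np.float64(122.28043876485397), np.float64(66.50593216291078))]
```

```bash
cat > plan.py <<'E'
from h import *
import json
x,y,t=np.load("track.npy"); Rm=np.array([[np.cos(t),-np.sin(t)],[np.sin(t),np.cos(t)]])
def cl(s): # arc length from bend start -> local point
    if s<0: return np.array([s,-95.])
    a=s/95-np.pi/2; return 95*np.array([np.cos(a),np.sin(a)])
from scipy.optimize import brentq
def tcp(sb,d=44): # finger pose for ball at arc sb
    b=cl(sb); st=brentq(lambda s:np.linalg.norm(cl(s)-b)-d,sb-1.2*d,sb-.5*d)
    c=b-cl(st); return Rm@cl(st)+[x,y], np.arctan2(c[1],c[0])+t-np.pi/2
def rows(targets,p=None,grip=0):
    """targets: (xy,z,yaw)"""
    P,r=pose() if p is None else p; yw=r[2]; ax=np.array([np.cos(yw),np.sin(yw)]); ay=np.array([np.sin(yw),-np.cos(yw)])
    out=[]
    for xy,z,w in targets:
        d=np.array(xy)-P[:2]; tu=-((w-yw+np.pi)%(2*np.pi)-np.pi)/(np.pi/2)
        out.append([grip,[round(float(v)/200/.005)*.005 for v in (d@ax,d@ay,P[2]-z)],round(tu,3)])
    print(json.dumps([[g,[round(v,3) for v in s],u] for g,s,u in out]))
E
python3 - <<'E'
from plan import *
xy,_=tcp(-38)
print(xy,tcp(-38)[1]); rows([(xy,140,tcp(-38)[1]),(xy,100,tcp(-38)[1])])
E
```

```text
[ 448.05191349 -322.08638308] -1.743953502929016
[[0, [0.6, 0.39, 0.42], 0.047], [0, [0.6, 0.39, 0.62], 0.047]]
```

Call:
jog_arm([
  [0, [0.2, 0.13, 0], 0.047],
  [0, [0.4, 0.26, 0.1], 0.047],
  [0, [0.6, 0.39, 0.25], 0.047],
  [0, [0.6, 0.39, 0.45], 0.047],
  [0, [0.6, 0.39, 0.62], 0.047],
  [0, [0.6, 0.39, 0.62], 0.047],
  [0, [0.6, 0.39, 0.62], 0.047],
])

```text
t: 11.8
tool_pos: [447.6, -322.3, 100.8]
tcp_rot: [3.141, 0.0, -1.747]
wrist_force: [1.0, 0.3, 0.8]
opening: 0.7
finger_force: 0.0
```

```bash
python3 - <<'E'
from plan import *
print(pose()); xy,w=tcp(-38); print(xy); rows([(xy,24,w)])
E
```

```text
(array([ 447.64107611, -322.31898745,  100.82673894]), array([ 3.14110135e+00,  3.69068812e-04, -1.74706032e+00]))
[ 448.05191349 -322.08638308]
[[0, [0.0, 0.0, 0.385], -0.002]]
```

Call:
jog_arm([
  [0, [0, 0, 0.15], 0],
  [0, [0, 0, 0.27], 0],
  [0, [0, 0, 0.34], 0],
  [0, [0, 0, 0.37], 0],
  [0, [0, 0, 0.385], 0],
  [0, [0, 0, 0.385], 0],
  [0, [0, 0, 0.385], 0],
])

```text
t: 12.5
tool_pos: [448.1, -322.9, 24.8]
tcp_rot: [-3.14, -0.001, -1.749]
wrist_force: [0.3, -0.1, -0.1]
opening: 0.4
finger_force: 0.0
```

```bash
python3 - <<'E'
from plan import *
print(pose()); 
rows([(tcp(s)[0],24,tcp(s)[1]) for s in np.linspace(-32,34,12)])
E
```

```text
(array([ 448.11139112, -322.93220631,   24.76056538]), array([-3.13972656e+00, -1.28719764e-03, -1.74940092e+00]))
[[0, [-0.005, -0.03, 0.005], -0.003], [0, [-0.005, -0.06, 0.005], -0.003], [0, [-0.005, -0.09, 0.005], -0.003], [0, [-0.005, -0.12, 0.005], -0.003], [0, [-0.005, -0.15, 0.005], -0.003], [0, [-0.005, -0.18, 0.005], -0.003], [0, [-0.005, -0.21, 0.005], -0.005], [0, [-0.005, -0.24, 0.005], -0.011], [0, [-0.005, -0.27, 0.005], -0.023], [0, [-0.005, -0.3, 0.005], -0.04], [0, [-0.005, -0.33, 0.005], -0.063], [0, [-0.005, -0.355, 0.005], -0.091]]
```

Call:
jog_arm([
  [0, [-0.005, -0.03, 0.005], 0],
  [0, [-0.005, -0.06, 0.005], 0],
  [0, [-0.005, -0.09, 0.005], 0],
  [0, [-0.005, -0.12, 0.005], 0],
  [0, [-0.005, -0.15, 0.005], 0],
  [0, [-0.005, -0.18, 0.005], 0],
  [0, [-0.005, -0.21, 0.005], -0.005],
  [0, [-0.005, -0.24, 0.005], -0.01],
  [0, [-0.005, -0.27, 0.005], -0.025],
  [0, [-0.005, -0.3, 0.005], -0.04],
  [0, [-0.005, -0.33, 0.005], -0.065],
  [0, [-0.005, -0.355, 0.005], -0.09],
])

```text
t: 13.7
tool_pos: [517.9, -334.2, 22.5]
tcp_rot: [3.142, -0.0, -1.606]
wrist_force: [-0.1, -0.2, 0.5]
opening: 0.7
finger_force: 0.1
```

```bash
python3 - <<'E'
from plan import *
p=pose();print(p,tcp(34)); im=camera("wrist"); cv2.imwrite("w7raw.png",im[:,:,::-1]); np.save("pose7.npy",np.array(p))
# ball: dark-grey low saturation blob inside white track; report pixel centroid on predicted neighbourhood
b=Rm@cl(34)+[x,y]; print("pred px",proj("wrist",[*b,33],p))
rows([(tcp(s)[0],24,tcp(s)[1]) for s in np.linspace(40,106,12)])
E
```

```text
(array([ 517.9326125 , -334.18997719,   22.52657455]), array([ 3.14157490e+00, -8.95653877e-05, -1.60577821e+00])) (array([ 518.67230753, -334.43851153]), np.float64(-1.6067152923447081))
pred px [[223.41368232 274.15930833]]
[[0, [0.005, -0.03, -0.005], -0.032], [0, [0.01, -0.06, -0.005], -0.07], [0, [0.01, -0.09, -0.005], -0.11], [0, [0.01, -0.12, -0.005], -0.151], [0, [0.01, -0.15, -0.005], -0.191], [0, [0.01, -0.18, -0.005], -0.231], [0, [0.005, -0.21, -0.005], -0.271], [0, [-0.005, -0.24, -0.005], -0.312], [0, [-0.01, -0.265, -0.005], -0.352], [0, [-0.02, -0.295, -0.005], -0.392], [0, [-0.035, -0.32, -0.005], -0.432], [0, [-0.05, -0.35, -0.005], -0.472]]
```

Call:
jog_arm([
  [0, [0.005, -0.03, -0.005], -0.03],
  [0, [0.01, -0.06, -0.005], -0.07],
  [0, [0.01, -0.09, -0.005], -0.11],
  [0, [0.01, -0.12, -0.005], -0.15],
  [0, [0.01, -0.15, -0.005], -0.19],
  [0, [0.01, -0.18, -0.005], -0.23],
  [0, [0.005, -0.21, -0.005], -0.27],
  [0, [-0.005, -0.24, -0.005], -0.31],
  [0, [-0.01, -0.265, -0.005], -0.35],
  [0, [-0.02, -0.295, -0.005], -0.39],
  [0, [-0.035, -0.32, -0.005], -0.43],
  [0, [-0.05, -0.35, -0.005], -0.47],
])

```text
t: 14.95
tool_pos: [587.0, -327.3, 23.8]
tcp_rot: [3.14, 0.001, -0.868]
wrist_force: [-7.8, -2.7, 4.5]
opening: 0.6
finger_force: 4.1
```

```bash
python3 - <<'E'
from plan import *
p=pose();print(p,tcp(106))
for n in("scene","side"):
    im=camera(n); cv2.imwrite(f"{n}7.png",im[:,:,::-1]); print(n,proj(n,[*(Rm@cl(106)+[x,y]),33]),proj(n,[*(Rm@cl(30)+[x,y]),33]))
rows([(tcp(s)[0],24,tcp(s)[1]) for s in np.linspace(112,178,12)])
E
```

```text
(array([ 587.00683063, -327.34068037,   23.7623552 ]), array([ 3.13986066e+00,  6.83094435e-04, -8.67818971e-01])) (array([ 588.66021534, -327.10783125]), np.float64(-0.861864468069678))
scene [[224.10442501 276.04665882]] [[194.70135237 267.09337071]]
side [[368.06379001 166.63760884]] [[393.86739629 169.73083167]]
[[0, [0.01, -0.03, 0.0], -0.045], [0, [0.015, -0.06, 0.0], -0.085], [0, [0.015, -0.09, 0.0], -0.125], [0, [0.015, -0.12, 0.0], -0.165], [0, [0.015, -0.15, 0.0], -0.206], [0, [0.01, -0.18, 0.0], -0.246], [0, [0.005, -0.21, 0.0], -0.286], [0, [0.0, -0.24, 0.0], -0.326], [0, [-0.01, -0.265, 0.0], -0.366], [0, [-0.02, -0.295, 0.0], -0.407], [0, [-0.035, -0.325, 0.0], -0.447], [0, [-0.05, -0.35, 0.0], -0.487]]
```

Call:
jog_arm([
  [0, [0.005, 0.0, 0], 0],
  [0, [0.005, 0.0, 0], 0],
])

```text
t: 15.25
tool_pos: [588.5, -327.6, 23.4]
tcp_rot: [-3.141, -0.0, -0.871]
wrist_force: [0.1, -0.1, -0.5]
opening: 0.2
finger_force: 0.0
```

Call:
jog_arm([
  [0, [0.005, -0.02, 0], -0.03],
  [0, [0.01, -0.04, 0], -0.06],
  [0, [0.01, -0.06, 0], -0.085],
])

```text
t: 15.55
tool_pos: [598.5, -322.2, 23.8]
tcp_rot: [3.141, -0.0, -0.736]
wrist_force: [-1.7, -1.7, 2.7]
opening: 0.5
finger_force: 1.7
```

```bash
python3 - <<'E'
from plan import *
rows([(tcp(s)[0],24,tcp(s)[1]) for s in np.linspace(124,184,12)])
E
```

```text
[[0, [0.005, -0.035, 0.0], -0.041], [0, [0.01, -0.065, 0.0], -0.077], [0, [0.01, -0.09, 0.0], -0.114], [0, [0.01, -0.115, 0.0], -0.15], [0, [0.01, -0.145, 0.0], -0.187], [0, [0.005, -0.17, 0.0], -0.223], [0, [0.005, -0.2, 0.0], -0.26], [0, [0.0, -0.225, 0.0], -0.297], [0, [-0.01, -0.25, 0.0], -0.333], [0, [-0.02, -0.275, 0.0], -0.37], [0, [-0.03, -0.305, 0.0], -0.406], [0, [-0.04, -0.325, 0.0], -0.443]]
```

Call:
jog_arm([
  [0, [0.005, -0.03, 0], -0.04],
  [0, [0.01, -0.06, 0], -0.075],
  [0, [0.01, -0.09, 0], -0.115],
  [0, [0.01, -0.115, 0], -0.15],
  [0, [0.01, -0.145, 0], -0.185],
  [0, [0.005, -0.17, 0], -0.225],
  [0, [0.005, -0.2, 0], -0.26],
  [0, [0, -0.225, 0], -0.295],
  [0, [-0.01, -0.25, 0], -0.335],
  [0, [-0.02, -0.275, 0], -0.37],
  [0, [-0.03, -0.305, 0], -0.405],
  [0, [-0.04, -0.325, 0], -0.445],
])

```text
t: 16.75
tool_pos: [637.0, -269.6, 24.7]
tcp_rot: [3.139, -0.002, -0.037]
wrist_force: [-0.4, -3.4, 2.5]
opening: 0.4
finger_force: 2.2
```

```bash
python3 - <<'E'
from plan import *
print(pose(),tcp(184))
rows([(tcp(s)[0],24,tcp(s)[1]) for s in np.linspace(188,232,12)])
E
```

```text
(array([ 636.9944503 , -269.63896995,   24.69989487]), array([ 3.13867520e+00, -2.06212468e-03, -3.69322163e-02])) (array([ 636.63647773, -268.38744258]), np.float64(-0.040811836490730835))
[[0, [0.0, -0.025, 0.005], -0.024], [0, [0.005, -0.045, 0.005], -0.051], [0, [0.01, -0.065, 0.005], -0.078], [0, [0.01, -0.085, 0.005], -0.105], [0, [0.01, -0.105, 0.005], -0.132], [0, [0.01, -0.125, 0.005], -0.158], [0, [0.01, -0.145, 0.005], -0.185], [0, [0.01, -0.165, 0.005], -0.212], [0, [0.005, -0.185, 0.005], -0.239], [0, [0.005, -0.205, 0.005], -0.266], [0, [0.0, -0.225, 0.005], -0.292], [0, [-0.005, -0.245, 0.005], -0.319]]
```

Call:
jog_arm([
  [0, [0, -0.02, 0], -0.025],
  [0, [0.005, -0.045, 0], -0.05],
  [0, [0.01, -0.065, 0], -0.08],
  [0, [0.01, -0.085, 0], -0.105],
  [0, [0.01, -0.105, 0], -0.13],
  [0, [0.01, -0.125, 0], -0.16],
  [0, [0.01, -0.145, 0], -0.185],
  [0, [0.01, -0.165, 0], -0.21],
  [0, [0.005, -0.185, 0], -0.24],
  [0, [0.005, -0.205, 0], -0.265],
  [0, [0, -0.225, 0], -0.29],
  [0, [-0.005, -0.245, 0], -0.32],
])

```text
t: 17.95
tool_pos: [639.9, -223.7, 26.9]
tcp_rot: [3.131, -0.004, 0.465]
wrist_force: [1.1, -10.1, 9.6]
opening: 0.1
finger_force: 6.2
```

```bash
python3 - <<'E'
from plan import *
print(pose(),tcp(232))
rows([(tcp(s)[0],24,tcp(s)[1]) for s in np.linspace(234.5,264,12)])
E
```

```text
(array([ 639.92328851, -223.69962929,   26.91635163]), array([ 3.1307144 , -0.00360677,  0.46468012])) (array([ 637.67553196, -220.90776551]), np.float64(0.46445132140400647))
[[0, [0.0, -0.03, 0.015], -0.017], [0, [0.0, -0.045, 0.015], -0.035], [0, [0.005, -0.055, 0.015], -0.053], [0, [0.005, -0.07, 0.015], -0.071], [0, [0.005, -0.085, 0.015], -0.088], [0, [0.01, -0.095, 0.015], -0.106], [0, [0.01, -0.11, 0.015], -0.124], [0, [0.01, -0.125, 0.015], -0.142], [0, [0.01, -0.135, 0.015], -0.16], [0, [0.01, -0.15, 0.015], -0.178], [0, [0.01, -0.165, 0.015], -0.196], [0, [0.005, -0.175, 0.015], -0.214]]
```

Call:
jog_arm([
  [0, [0, 0.005, 0], 0],
  [0, [0, 0.005, 0], 0],
])

```text
t: 18.15
tool_pos: [639.9, -222.3, 26.0]
tcp_rot: [3.135, -0.004, 0.463]
wrist_force: [1.9, -5.9, 7.5]
opening: 0.3
finger_force: 3.8
```

```bash
python3 - <<'E'
from plan import *
print(pose(),tcp(232))
rows([(tcp(s)[0],24,tcp(s)[1]) for s in np.linspace(234.5,264,12)])
E
```

```text
(array([ 639.94279445, -222.336642  ,   25.98467576]), array([ 3.13476095, -0.00350705,  0.46342029])) (array([ 637.67553196, -220.90776551]), np.float64(0.46445132140400647))
[[0, [-0.005, -0.025, 0.01], -0.017], [0, [0.0, -0.035, 0.01], -0.035], [0, [0.0, -0.05, 0.01], -0.053], [0, [0.0, -0.065, 0.01], -0.071], [0, [0.005, -0.075, 0.01], -0.089], [0, [0.005, -0.09, 0.01], -0.107], [0, [0.005, -0.105, 0.01], -0.125], [0, [0.005, -0.115, 0.01], -0.143], [0, [0.005, -0.13, 0.01], -0.161], [0, [0.005, -0.145, 0.01], -0.179], [0, [0.005, -0.155, 0.01], -0.197], [0, [0.005, -0.17, 0.01], -0.215]]
```

Call:
jog_arm([
  [0, [0, 0.03, 0.005], -0.03],
  [0, [0, 0.03, 0.005], -0.08],
  [0, [-0.005, 0, 0.005], -0.1],
  [0, [-0.005, -0.02, 0.005], -0.11],
  [0, [-0.005, -0.035, 0.005], -0.12],
  [0, [-0.005, -0.05, 0.005], -0.14],
])

```text
t: 18.75
tool_pos: [632.3, -210.6, 22.5]
tcp_rot: [-3.141, 0.0, 0.686]
wrist_force: [0.5, 0.6, 0.2]
opening: 0.4
finger_force: 0.0
```

```bash
python3 - <<'E'
from plan import *
print(pose(),tcp(240)); im=camera("scene")
b=[*(Rm@cl(240)+[x,y]),33]; print(proj("scene",[b,[*(Rm@cl(272)+[x,y]),33]]),[round(v,1) for v in state()["wrist_force"]])
a=cv2.resize(im[200:310,150:310,::-1],None,fx=5,fy=5,interpolation=cv2.INTER_CUBIC)
cv2.imwrite("pics/s8.png",a)
E
```

```text
(array([ 632.30066799, -210.59325766,   22.4738344 ]), array([-3.14133506e+00,  1.24477265e-04,  6.86105069e-01])) (array([ 635.52030478, -213.20600052]), np.float64(0.5486618477197958))
[[271.86394418 251.09089899]
 [272.87418659 242.18976666]] [np.float64(0.8), np.float64(-0.5), np.float64(0.4)]
```

```bash
python3 - <<'E'
from plan import *
rows([(tcp(s)[0],24,tcp(s)[1]+.13) for s in np.linspace(245,269,12)])
E
```

```text
[[0, [0.01, 0.0, -0.01], -0.027], [0, [0.015, -0.01, -0.01], -0.042], [0, [0.02, -0.02, -0.01], -0.056], [0, [0.02, -0.035, -0.01], -0.071], [0, [0.025, -0.045, -0.01], -0.086], [0, [0.025, -0.055, -0.01], -0.1], [0, [0.03, -0.065, -0.01], -0.115], [0, [0.03, -0.075, -0.01], -0.13], [0, [0.03, -0.085, -0.01], -0.144], [0, [0.035, -0.095, -0.01], -0.159], [0, [0.035, -0.11, -0.01], -0.173], [0, [0.035, -0.12, -0.01], -0.188]]
```

Call:
jog_arm([
  [0, [0.01, 0, -0.01], -0.025],
  [0, [0.015, -0.01, -0.01], -0.04],
  [0, [0.02, -0.02, -0.01], -0.055],
  [0, [0.02, -0.035, -0.01], -0.07],
  [0, [0.025, -0.045, -0.01], -0.085],
  [0, [0.025, -0.055, -0.01], -0.1],
  [0, [0.03, -0.065, -0.01], -0.115],
  [0, [0.03, -0.075, -0.01], -0.13],
  [0, [0.03, -0.085, -0.01], -0.145],
  [0, [0.035, -0.095, -0.01], -0.16],
  [0, [0.035, -0.11, -0.01], -0.175],
  [0, [0.035, -0.12, -0.01], -0.19],
])

```text
t: 20.0
tool_pos: [624.4, -189.2, 26.7]
tcp_rot: [3.136, -0.001, 0.985]
wrist_force: [-0.2, -0.1, -0.4]
opening: 0.9
finger_force: 0.0
```

```bash
python3 - <<'E'
from plan import *
print(pose(),tcp(269),tcp(272.4)); 
rows([(tcp(s)[0],24,tcp(s)[1]+.13) for s in np.linspace(270,275,4)])
E
```

```text
(array([ 624.4074173 , -189.1500419 ,   26.65271376]), array([ 3.13641681e+00, -7.96309447e-04,  9.84628619e-01])) (array([ 622.49956874, -187.41937748]), np.float64(0.8539250056145327)) (array([ 620.47434481, -184.68858379]), np.float64(0.889714479298743))
[[0, [0.005, -0.015, 0.015], -0.006], [0, [0.005, -0.025, 0.015], -0.017], [0, [0.01, -0.035, 0.015], -0.029], [0, [0.01, -0.04, 0.015], -0.04]]
```

Call:
jog_arm([
  [0, [0.005, -0.015, 0.01], -0.005],
  [0, [0.005, -0.025, 0.01], -0.015],
  [0, [0.01, -0.035, 0.01], -0.03],
  [0, [0.01, -0.04, 0.01], -0.04],
  [0, [0.01, -0.04, 0.01], -0.04],
])

```text
t: 20.5
tool_pos: [619.7, -182.9, 23.3]
tcp_rot: [3.135, -0.001, 1.047]
wrist_force: [8.4, -3.4, 0.7]
opening: 0.8
finger_force: 4.4
```

```bash
python3 - <<'E'
from plan import *
p=pose();print(p,tcp(275)); e=[*(Rm@cl(272.4)+[x,y]),33]
print("wrist px",proj("wrist",[e],p),"side",proj("side",[e]),"scene",proj("scene",[e]))
for n in("scene","side","wrist"): cv2.imwrite(f"{n}9.png",camera(n)[:,:,::-1])
E
```

```text
(array([ 619.7443507 , -182.93328369,   23.286014  ]), array([ 3.13508083e+00, -9.75247118e-04,  1.04695574e+00])) (array([ 618.86044663, -182.65022398]), np.float64(0.9170829003513745))
wrist px [[225.860206   259.15557843]] side [[345.2383221  191.05465171]] scene [[272.85695474 242.0828792 ]]
```

Steady 9 N backwards: the ball is against the stop plate. I back off and rise.

Call:
jog_arm([
  [0, [0, 0.015, 0], 0.02],
  [0, [0, 0.03, 0], 0.04],
  [0, [0, 0.03, -0.1], 0.04],
  [0, [0, 0.03, -0.3], 0.04],
  [0, [0, 0.03, -0.5], 0.04],
  [20, [0, 0.03, -0.7], 0.04],
  [40, [0, 0.03, -0.8], 0.04],
])

```text
t: 21.35
tool_pos: [622.9, -185.0, 185.8]
tcp_rot: [3.139, -0.001, 0.984]
wrist_force: [0.7, -0.0, 0.3]
opening: 11.9
finger_force: 0.0
```

```bash
python3 - <<'E'
from plan import *
p=pose(); e=Rm@cl(272.4)+[x,y]; 
u=Rm@(cl(272.4)/95); print("radial ang",np.arctan2(u[1],u[0]))
yw=np.arctan2(u[1],u[0])-np.pi/2-0; print(p,e)
for Y in (np.arctan2(u[1],u[0])+np.pi/2,np.arctan2(u[1],u[0])-np.pi/2): print(Y)
rows([(e,180,yw)])
E
```

```text
radial ang 1.1234149181236153
(array([ 622.85958206, -185.01620741,  185.76922635]), array([ 3.13867174e+00, -5.35856357e-04,  9.84060020e-01])) [ 586.29109656 -156.98469347]
2.694211244918512
-0.4473814086712813
[[0, [0.015, -0.23, 0.03], 0.911]]
```

Call:
jog_arm([
  [75, [0, -0.05, 0], 0.09],
  [75, [0, -0.1, 0], 0.18],
  [75, [0, -0.15, 0], 0.27],
  [75, [0.015, -0.23, 0], 0.36],
  [75, [0.015, -0.23, 0.03], 0.45],
  [75, [0.015, -0.23, 0.03], 0.54],
  [75, [0.015, -0.23, 0.03], 0.63],
  [75, [0.015, -0.23, 0.03], 0.72],
  [75, [0.015, -0.23, 0.03], 0.81],
  [75, [0.015, -0.23, 0.03], 0.91],
  [75, [0.015, -0.23, 0.03], 0.91],
  [75, [0.015, -0.23, 0.03], 0.91],
])

```text
t: 22.55
tool_pos: [585.3, -156.8, 175.9]
tcp_rot: [3.141, 0.002, -0.442]
wrist_force: [-0.0, -0.2, 0.1]
opening: 74.9
finger_force: 0.0
```

```bash
python3 - <<'E'
from plan import *
p=pose(); im=camera("wrist"); np.save("pose9.npy",np.array(p)); print(p)
bgr=im[:,:,::-1].copy(); cv2.imwrite("w9raw.png",bgr)
e=np.array([*(Rm@cl(272.4)+[x,y]),33]); c=proj("wrist",[e],p)[0]; print("pred",c)
# predicted silhouette and overlay
T=np.array(camera_model("wrist")["tool_from_camera"])
o=R.from_euler("xyz",p[1]).as_matrix()@T[:3,3]+p[0]; dd=e-o; D=np.linalg.norm(dd); n=dd/D
a=np.cross(n,[0,0,1]); a/=np.linalg.norm(a); b=np.cross(n,a); k=25/D
ring=e-n*25*k+25*np.sqrt(1-k*k)*np.array([a*np.cos(q)+b*np.sin(q) for q in np.linspace(0,2*np.pi,60)])
x0,y0=int(c[0])-100,max(int(c[1])-90,0)
big=cv2.resize(bgr[y0:y0+150,x0:x0+200],None,fx=4,fy=4,interpolation=cv2.INTER_CUBIC)
cv2.polylines(big,[((proj("wrist",ring,p)-[x0,y0]+.5)*4).astype(int).reshape(-1,1,2)],True,(0,0,255),1)
cv2.imwrite("pics/w9.png",big)
E
```

```text
(array([ 585.28578017, -156.75729962,  175.88355635]), array([ 3.14146777e+00,  1.70102489e-03, -4.42096876e-01]))
pred [315.76085769 188.31351163]
```

View pics/w9.png

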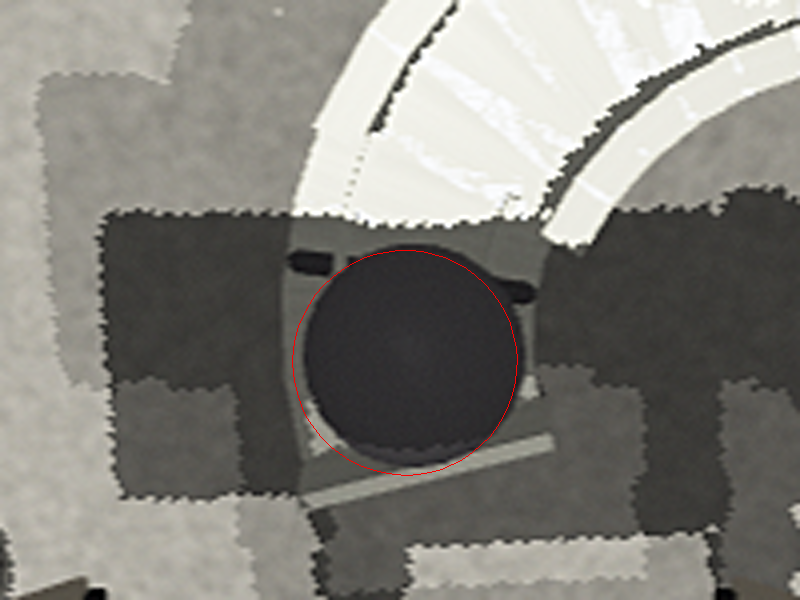

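The ball sits between sill and stop plate, centred at about (414,356) against the predicted (406,363), about 2 mm off. I correct for that and grasp.

Call:
jog_arm([
  [70, [0.01, 0.005, 0.2], 0],
  [70, [0.01, 0.005, 0.4], 0],
  [70, [0.01, 0.005, 0.58], 0],
  [70, [0.01, 0.005, 0.7], 0],
  [70, [0.01, 0.005, 0.77], 0],
  [70, [0.01, 0.005, 0.8], 0],
  [70, [0.01, 0.005, 0.8], 0],
  [70, [0.01, 0.005, 0.8], 0],
])

```text
t: 23.4
tool_pos: [588.1, -159.2, 17.8]
tcp_rot: [-3.142, -0.002, -0.446]
wrist_force: [0.2, 0.8, -0.6]
opening: 70.0
finger_force: 0.0
```

Call:
jog_arm([
  [60, [0, 0, 0], 0],
  [54, [0, 0, 0], 0],
  [48, [0, 0, 0], 0],
  [44, [0, 0, 0], 0],
  [40, [0, 0, 0], 0],
  [40, [0, 0, 0], 0],
  [40, [0, 0, 0], 0],
], squeeze=20)

```text
t: 24.1
tool_pos: [587.5, -159.0, 17.0]
tcp_rot: [3.142, -0.001, -0.446]
wrist_force: [-1.0, -0.4, 5.0]
opening: 48.9
finger_force: 20.0
```

Call:
jog_arm([
  [40, [0, 0, -0.02], 0],
  [40, [0, 0, -0.06], 0],
  [40, [0, 0, -0.12], 0],
  [40, [0, 0, -0.25], 0],
  [40, [0, 0, -0.4], 0],
  [40, [0, 0, -0.55], 0],
  [40, [0, 0, -0.55], 0],
  [40, [0, 0, -0.55], 0],
], squeeze=25)

```text
t: 24.9
tool_pos: [587.2, -158.8, 127.5]
tcp_rot: [3.142, -0.001, -0.446]
wrist_force: [-0.2, -0.3, -1.1]
opening: 48.5
finger_force: 25.0
```

```bash
python3 - <<'E'
from plan import *
p=pose(); print(p,state()["opening"])
n=np.array([526.1,204.9]); d=n-p[0][:2]
print(d)
P=p[0][:2]
rows([(P+d*k,p[0][2],p[1][2]) for k in(.5,)],p)
E
```

```text
(array([ 587.19337123, -158.82250322,  127.47113579]), array([ 3.14156863e+00, -1.34698335e-03, -4.46081119e-01])) 48.5317288567902
[-61.09337123 363.72250322]
[[0, [-0.53, -0.755, 0.0], -0.0]]
```

Call:
jog_arm([
  [40, [-0.05, -0.07, 0], 0],
  [40, [-0.13, -0.19, 0], 0],
  [40, [-0.23, -0.33, 0], 0],
  [40, [-0.33, -0.47, 0], 0],
  [40, [-0.43, -0.61, 0], 0],
  [40, [-0.53, -0.755, 0], 0],
])

```text
t: 25.5
tool_pos: [554.7, 25.4, 125.0]
tcp_rot: [3.141, 0.003, -0.446]
wrist_force: [-0.2, 0.5, -0.7]
opening: 48.9
finger_force: 25.0
```

Call:
jog_arm([
  [40, [-0.1, -0.14, 0], -0.02],
  [40, [-0.2, -0.28, 0], -0.04],
  [40, [-0.3, -0.42, 0], -0.06],
  [40, [-0.4, -0.56, 0], -0.08],
  [40, [-0.47, -0.67, 0], -0.097],
  [40, [-0.51, -0.73, 0], -0.097],
  [40, [-0.53, -0.755, 0], -0.097],
  [40, [-0.53, -0.755, 0], -0.097],
  [40, [-0.53, -0.755, 0], -0.097],
])

```text
t: 26.4
tool_pos: [526.2, 204.2, 126.2]
tcp_rot: [3.141, 0.0, -0.295]
wrist_force: [0.6, 0.2, -0.1]
opening: 48.7
finger_force: 25.0
```

```bash
python3 - <<'E'
from plan import *
p=pose(); print(p,state()["opening"])
rows([((526.1,204.9),60,-.294),((526.1,204.9),43.5,-.294)],p)
im=camera("wrist"); cv2.imwrite("w10raw.png",im[:,:,::-1])
x,y,t=526.1,204.9,-.294; Rm=np.array([[np.cos(t),-np.sin(t)],[np.sin(t),np.cos(t)]])
# numeric check: frame +x-edge corner holes/edge; refine base corner by dark/bright transition along frame +x line at two y
g=cv2.cvtColor(im,cv2.COLOR_RGB2GRAY)
for yy in (-45,-30,30,45):
    L=np.arange(40,60,.5); P=np.array([[*(Rm@[l,yy]+[x,y]),6] for l in L]); q=proj("wrist",P,p)
    v=cv2.remap(g,q[:,:1].astype(np.float32),q[:,1:].astype(np.float32),cv2.INTER_LINEAR).ravel().astype(int)
    print(yy,q[20].round(),v[::2].tolist())
for xx in (-20,0,44):
  for sg in (1,-1):
    L=np.arange(45,65,.5)*sg; P=np.array([[*(Rm@[xx,l]+[x,y]),6] for l in L]); q=proj("wrist",P,p)
    v=cv2.remap(g,q[:,:1].astype(np.float32),q[:,1:].astype(np.float32),cv2.INTER_LINEAR).ravel().astype(int)
    print(xx,sg,q[20].round(),v[::2].tolist())
E
```

```text
(array([526.20114713, 204.17818523, 126.18267795]), array([ 3.14080886e+00,  4.09536566e-04, -2.94806296e-01])) 48.6575352839679
[[0, [0.0, -0.005, 0.33], -0.001], [0, [0.0, -0.005, 0.415], -0.001]]
-45 [372. 136.] [57, 122, 122, 248, 164, 117, 104, 129, 128, 97, 116, 216, 204, 206, 208, 206, 203, 201, 200, 202]
-30 [353. 136.] [63, 53, 59, 137, 130, 129, 109, 127, 130, 104, 78, 216, 204, 203, 201, 203, 202, 205, 208, 208]
30 [277. 136.] [65, 66, 39, 139, 133, 131, 132, 103, 141, 120, 66, 226, 205, 201, 203, 207, 210, 210, 210, 212]
45 [258. 136.] [131, 125, 121, 121, 126, 132, 133, 105, 140, 120, 58, 229, 212, 229, 231, 229, 229, 232, 234, 233]
-20 1 [250. 220.] [14, 14, 12, 10, 25, 47, 48, 49, 59, 54, 55, 107, 131, 130, 129, 131, 132, 132, 132, 129]
-20 -1 [380. 219.] [13, 11, 32, 47, 48, 47, 47, 45, 54, 106, 140, 142, 129, 109, 126, 133, 131, 133, 134, 134]
0 1 [249. 197.] [12, 33, 49, 51, 50, 51, 49, 49, 50, 49, 48, 81, 90, 87, 88, 89, 92, 94, 94, 93]
0 -1 [381. 197.] [50, 49, 47, 47, 47, 46, 46, 46, 45, 65, 90, 89, 87, 85, 88, 91, 93, 95, 94, 95]
44 1 [246. 144.] [126, 165, 243, 253, 251, 253, 244, 171, 129, 129, 144, 207, 214, 213, 213, 216, 214, 212, 211, 208]
44 -1 [384. 144.] [164, 226, 111, 104, 105, 82, 48, 48, 48, 66, 94, 92, 90, 89, 89, 88, 88, 89, 88, 86]
```

Frame edges check to within 1 mm. Descending to just above the nest, then slowly.

Call:
jog_arm([
  [40, [0, -0.005, 0.1], 0],
  [40, [0, -0.005, 0.22], 0],
  [40, [0, -0.005, 0.31], 0],
  [40, [0, -0.005, 0.36], 0],
  [40, [0, -0.005, 0.39], 0],
  [40, [0, -0.005, 0.405], 0],
  [40, [0, -0.005, 0.405], 0],
  [40, [0, -0.005, 0.405], 0],
])

```text
t: 27.25
tool_pos: [527.0, 206.1, 46.2]
tcp_rot: [-3.141, -0.001, -0.294]
wrist_force: [0.2, 0.8, -0.5]
opening: 48.8
finger_force: 25.0
```

Call:
jog_arm([
  [40, [0, 0, 0.005], 0],
  [40, [0, 0, 0.01], 0],
  [40, [0, 0, 0.01], 0],
  [40, [0, 0, 0.01], 0],
])

```text
t: 27.65
tool_pos: [526.6, 206.1, 43.6]
tcp_rot: [-3.142, -0.0, -0.294]
wrist_force: [-0.3, 0.3, -1.0]
opening: 49.2
finger_force: 25.0
```

Call:
jog_arm([
  [40, [0, 0.002, 0.003], 0],
  [40, [0, 0.003, 0.006], 0],
  [40, [0, 0.003, 0.006], 0],
  [40, [0, 0.003, 0.006], 0],
])

```text
t: 28.05
tool_pos: [526.5, 205.7, 42.5]
tcp_rot: [-3.141, -0.0, -0.294]
wrist_force: [0.1, 2.2, 2.3]
opening: 48.6
finger_force: 25.0
```

Call:
jog_arm([
  [40, [0, 0, 0.004], 0],
  [40, [0, 0, 0.004], 0],
  [40, [0, 0, 0.004], 0],
])

```text
t: 28.35
tool_pos: [526.4, 205.9, 41.8]
tcp_rot: [-3.141, -0.0, -0.294]
wrist_force: [-3.1, 4.1, 4.9]
opening: 48.9
finger_force: 25.0
```

Contact at the expected height. Easing the grip and opening slowly.

Call:
jog_arm([
  [40, [0, 0, 0], 0],
  [40, [0, 0, 0], 0],
  [40, [0, 0, 0], 0],
], squeeze=3)

```text
t: 28.65
tool_pos: [526.6, 205.7, 41.5]
tcp_rot: [-3.141, -0.0, -0.294]
wrist_force: [-0.5, 5.1, 2.0]
opening: 49.5
finger_force: 3.0
```

Call:
jog_arm([
  [50, [0, 0, 0], 0],
  [52, [0, 0, 0], 0],
  [54, [0, 0, 0], 0],
  [58, [0, 0, 0], 0],
  [64, [0, 0, 0], 0],
  [70, [0, 0, 0], 0],
  [70, [0, 0, 0], 0],
])

```text
t: 29.35
tool_pos: [526.3, 205.3, 41.4]
tcp_rot: [3.141, 0.0, -0.294]
wrist_force: [0.3, -0.4, -0.1]
opening: 69.4
finger_force: 0.0
```

Call:
jog_arm([
  [70, [0, 0, -0.05], 0],
  [70, [0, 0, -0.2], 0],
  [70, [0, 0, -0.4], 0],
  [70, [0, 0, -0.6], 0],
  [70, [0, 0, -0.75], 0],
  [70, [0, 0, -0.75], 0],
  [70, [0, 0, -0.75], 0],
])

```text
t: 30.05
tool_pos: [526.5, 205.5, 192.5]
tcp_rot: [-3.141, -0.002, -0.294]
wrist_force: [-0.2, -0.5, -0.9]
opening: 70.1
finger_force: 0.0
```

```bash
python3 - <<'E'
from h import *
p=pose(); im=camera("wrist"); print(p,state()["t"]); cv2.imwrite("w11raw.png",im[:,:,::-1])
g=cv2.cvtColor(im,cv2.COLOR_RGB2GRAY)
e=np.array([526.3,205.3,57.7]); c=proj("wrist",[e],p)[0]
T=np.array(camera_model("wrist")["tool_from_camera"]); o=R.from_euler("xyz",p[1]).as_matrix()@T[:3,3]+p[0]
rr=25*347.9/np.sqrt(np.sum((o-e)**2)-625); print("pred",c,"r",rr)
x0,y0=int(c[0])-60,int(c[1])-60; s=cv2.resize(g[y0:y0+120,x0:x0+120],None,fx=4,fy=4,interpolation=cv2.INTER_CUBIC)
h=cv2.HoughCircles(cv2.medianBlur(s,5),cv2.HOUGH_GRADIENT,1,20,param1=60,param2=15,minRadius=int(rr*4*.85),maxRadius=int(rr*4*1.15))
print(None if h is None else [(q[:2]/4+[x0,y0],q[2]/4) for q in h[0][:4]])
E
```

```text
(array([526.45464185, 205.48200617, 192.47407055]), array([-3.14080281e+00, -1.62775756e-03, -2.93748822e-01])) 30.1
pred [316.24802061 192.27014801] r 28.725448306881567
[(array([313.375, 189.875]), np.float32(32.3)), (array([319.625, 193.375]), np.float32(31.75))]
```

```bash
python3 - <<'E'
from h import *
from scipy.optimize import least_squares
p=pose(); im=camera("wrist").astype(np.float32); old=cv2.imread("w11raw.png")[:,:,::-1].astype(np.float32)
print("change",np.abs(im-old)[:240].max(2).__gt__(25).sum())
print("patch\n",cv2.cvtColor(im.astype(np.uint8),cv2.COLOR_RGB2GRAY)[156:232:4,276:360:4])
T=np.array(camera_model("wrist")["tool_from_camera"]); o=R.from_euler("xyz",p[1]).as_matrix()@T[:3,3]+p[0]
def ring(e,r):
    dd=e-o; D=np.linalg.norm(dd); n=dd/D; a=np.cross(n,[0,0,1]); a/=np.linalg.norm(a); b=np.cross(n,a); k=r/D
    q=np.linspace(0,2*np.pi,180); return proj("wrist",e-n*r*k+r*np.sqrt(1-k*k)*(np.outer(np.cos(q),a)+np.outer(np.sin(q),b)),p).astype(np.float32)
def samp(q): return cv2.remap(im,q[:,:1].copy(),q[:,1:].copy(),cv2.INTER_LINEAR).reshape(-1,3)
def score(x,y): 
    e=np.array([x,y,57.7]); return np.minimum(np.abs(samp(ring(e,24))-samp(ring(e,26.5))).sum(1),90).mean()
S=[(score(526.3+i,205.4+j),i,j) for i in np.arange(-8,8.1,.5) for j in np.arange(-8,8.1,.5)]
print(sorted(S)[-6:], score(526.3,205.4))
E
```

```text
change 4557
patch
 [[ 43  43  40  41  36  73  35  40  40  37  38  38  41  41  38  59  43  42
   40  43  42]
 [ 44  44  44  45  86  83  69  44  45  44  44  44  44  43  83  84  75  44
   45  44  44]
 [ 43  42  43  43  87  81  60  41  48  57  57  57  40  41  83  87  84  42
   42  44  44]
 [ 46  43  46  82 105  90  49  60  60  59  62  60  60  60  65  95  92  44
   45  44  43]
 [ 45  45  43  53  90  56  61  61  62  60  62  61  60  60  59  82  92  41
   42  43  42]
 [ 37  40  42  43  54  58  63  61  64  62  64  62  61  63  61  58  38  42
   41  46  43]
 [ 10  31  43  40  60  63  60  62  64  63  66  64  63  62  64  60  59  43
   41  10  11]
 [ 14  28  45  53  62  61  64  63  66  66  67  64  63  63  63  61  59  40
   41   6  12]
 [ 15  28  45  59  60  60  64  62  64  69  70  66  64  63  65  61  57  45
   71   3  15]
 [ 16  21  42  61  60  62  64  65  65  70  69  66  65  62  64  61  59  50
   43   9  15]
 [  8  21  38  57  61  61  61  64  66  66  67  65  64  64  61  61  59  81
   40   7  15]
 [ 95  95  93  66  59  60  65  63  63  64  66  64  65  64  62  60  57 134
  118 120 119]
 [150 114 149
[... 277 characters left out ...]
65  61  58  57  62  60  61  57  67  41  40  63  64
   64   6  18]
 [ 26  65  64  66  65  65  67  64  62  57  56  47  42  41  40  42  39  62
   63  24  25]
 [  0  99 139 122  68  70  67  69  71  71 108  94  31  38  37  34  37  59
   58  48  14]
 [221 217 212 212 232 116 121 116 120 119 117 118 117  82  81  81  82  84
   80 124 113]]
[(np.float32(51.29176), np.float64(0.0), np.float64(1.0)), (np.float32(51.697548), np.float64(-0.5), np.float64(0.5)), (np.float32(51.845078), np.float64(-0.5), np.float64(1.0)), (np.float32(52.001904), np.float64(-0.5), np.float64(0.0)), (np.float32(52.912663), np.float64(0.0), np.float64(0.0)), (np.float32(52.921078), np.float64(0.0), np.float64(0.5))] 52.912663
```

```bash
python3 -c "
from cell import *
print(state()['t'],hand_in())"
```

```text
the job is handed in; nothing more can be done
30.15 None
```

The job is handed in at 30.2 s of the 72 s allowed: the shaft looked seated in both V-notches, and the ball measured within about 1 mm of the nest with the gripper open and clear, though no verdict came back.

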